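# Gauge a piston at the marked measuring pull

### The arm

A 6-joint arm with a two-finger parallel gripper is mounted at the origin on a cart in front of the work surface, level with it; the furniture and walls round the work are solid. World frame = base frame: x ahead of the robot, y to its left, z up, the work surface at z = 0. Lengths are in mm, angles in rad, forces in N, time in s.
With the tool pointing down it reaches from about 325 to 900 mm from the base axis. Payload 6.1 kg.
Tool frame: the origin (TCP) lies at the very end of the fingers, on their centre line; the grasp point (between the pads) lies 19 mm behind it; x points along the fingers, y is the direction in which the jaws open and shut, and the axes are right-handed (so a half turn about x gives the same grasp; the last joint's range is limited). The gripper opens to 87 mm and grips with 3 to 60 N. Pads are 19 mm wide; open, the fingers measure 117 mm over their backs; the gripper's body (75 mm by 190 mm) begins 51 mm behind the grasp point.
Start: joints at [1.191, 0.22, 1.526, -0, 1.395, -0.126], TCP at [156.926, 604.971, 222.538] pointing down, gripper open.
Joint ranges: [-2.98, 2.98], [-0.91, 2.08], [0.09, 2.57], [-1.24, 4.39], [0.2, 2.65], [-2.68, 2.68]. Speed limits (rad/s): [2.57, 2.57, 3.01, 3.14, 3.14, 3.14].

### API

Orientations are given as a 3x3 rotation matrix whose columns are the frame's x, y, z axes.
In Python, from workcell import ctrl gives the robot as it stands. Calls block until the motion is done:
- ctrl.move_to(position, orientation): joint-space move of the TCP to a pose.
- ctrl.movel(position, rot=None, velocity=150, stop_force=None): straight line of the TCP; rot=None keeps the orientation; velocity is the mean speed in mm/s. With stop_force (N) it stops when the force on the tool has changed by that much, and returns True; else False.
- ctrl.movej(angles): joint-space move.
- ctrl.release() and ctrl.grasp(f_grip=None): open the fingers fully, or close them until they stop; f_grip is the grip in N (None keeps the last).
- ctrl.pause(seconds).
- ctrl.ik(position, orientation): joint angles nearest the present ones, or None.
- ctrl.sense(): the state.
- ctrl.grab_frame(name): name is "scene" or "top" or "wrist"; returns (picture, depth): 480x640x3 uint8, red, green, blue; 480x640 float32, mm along the optical axis (not along the pixel's ray), 0 where there is no reading.
- ctrl.camera_params(name): a dict with "mtx" (3x3 intrinsics, pixels), "R" (3x3) and "t" (3): a world point X has camera coordinates R X + t; the wrist camera has in their place "tool_from_camera" (4x4, takes a point from camera to tool coordinates, whose origin is the TCP and whose axes are the tool frame's). Camera axes: x right, y down, z forward; pixel columns grow to the right and rows downward; lengths in mm; the calibration is good to about 2 mm. The wrist camera is an equidistant fisheye: a pixel r from the principal point sees the ray r / f radians off the axis. A picture is of the moment at which its call begins: read the wrist's pose just before it. camera_params takes no time and is no camera call.
A pose or a line that the arm cannot do raises ctrl.PlanningError and nothing moves.
- ctrl.close_job(): hands the job in, once; it reports no verdict.
The state is a dict: "t": time; "qpos": joint angles; "joint_vel": joint speeds; "joint_torque": joint torques, N m; "position": TCP position; "tcp_rot": TCP orientation; "ft_force": force on the tool from outside, world axes, zero at the start; "wrist_torque": the same for the moment, N m; "width": opening from 0.0 (shut) to 1.0 (fully open).
Only numpy, scipy, OpenCV 4.12 (cv2) and the standard library are available. Lean on these libraries where they do the work, as an engineer would, in place of code of your own. Each camera call takes 0.05 s, during which the arm holds its last target.

### The job

Gauge the loose piston: stand it upright in the bay of the piston gauge, close in front of the two posts and midway between them, then draw the gauge's handle straight out until the set screw presses the piston against both posts and the cursor stands on the long 15 N line, and hold it there for about two seconds. Never pull the cursor past the last line (20 N). Then ease the handle fully home without letting it fly back and let go, leaving the piston standing against both posts and the other things undisturbed.

Things in the scene. Friction and masses are not known exactly. Their poses are not given: they have to be found in the camera images.
- piston: the work piece: a plain grey light-alloy engine piston, a cylinder 55 mm in diameter and 54 mm high, loose, standing upright on the bench to the left of the gauge. Origin at the centre of its underside, z up
- gauge: piston gauge bolted to the bench: grey nest block 130 x 100 mm, its oiled top 28 mm above the bench, on an 8 mm flange 130 x 150 mm. Origin on the bench below the nest point, z up. The handle, at its -x end, is pulled along its own -x, which points to the robot's right (world -y, give or take about 20 degrees)
- post_a: polished steel post on the nest block, 16 mm in diameter, 40 mm high (top 68 mm above the bench). Origin at the centre of its foot, in the gauge's frame at x -25.1, y +25.1 mm
- post_b: the other post, the same, in the gauge's frame at x -25.1, y -25.1 mm
- nest (a point): point on top of the nest block over which the centre of the piston stands when it touches both posts (28 mm above the bench; it is the gauge's origin raised by 28 mm). The bay for the piston runs from here towards the set screw, +x of the gauge
- carriage: draw rod sliding through the block: riser at +x (123 to 137 mm at home, top 72 mm high), spring balance at -x. Origin at the gauge's when home; drawn along -x (60 mm at most); return spring 3 N plus 0.06 N/mm. From the riser a level set screw (flat steel pad 44 wide, 40 to 66 mm up) faces the posts, set anew each time: at home it is 25 to 45 mm clear of a nested piston, so feel or see where it meets
- handle: black upright paddle, 14 mm thick along the gauge's x, 56 mm wide, 14 to 80 mm above the bench, on a low 10 mm rod (axis 20 mm above the bench). It hangs on the carriage by the balance spring, 1 N per mm: a 15 N pull draws it 15 mm out of the carriage (end stop at 28 mm). Origin, at home, at the gauge's origin
- handle_grip (a point): middle of the paddle's upper part, 64 mm above the bench, 215 mm from the gauge's origin along its -x when home: pinch the 14 mm thickness here from above, fingers closing along the gauge's x. More than 60 mm are free on both sides of it above 40 mm height
- cursor (a point): the small cross bar that travels with the handle over the white scale of the balance housing; it stands on the 0 line when home, 37 mm above the bench. Lines follow every 5 mm (5 N) towards the handle; the cursor shows the pull on the handle, in N, as mm from the 0 line
- mark (a point): the long thick line of the scale, with a steel tab at each end: 15 N, 15 mm from the 0 line towards the handle; it rides on the carriage. The axis x of carriage, scale and gauge is the same
- spanner: bystander: loose combination spanner, 218 mm long, lying flat between robot and gauge; leave it alone
- drink_can: bystander: loose empty drinks can, 66 mm in diameter, 115 mm high, standing behind the gauge, to its left; leave it alone

How it is judged:
By the outcome, as a careful person would: the job done as asked, in the order asked, and still so for the second after the job is handed in, with the robot touching nothing.
It also fails if it takes over 58 s, if anything falls off the work surface, if the arm or the gripper's body presses on something with over 40 N, if the wrist force passes 120 N, or if a joint passes its speed limit or range.

## Working session

There is one attempt and no reset: what is moved stays moved. The work goes in short steps, each a Python script; the robot and the scene stay as the last script left them, time stands still between calls to the robot, and variables do not carry over. Pictures are saved under pics/ and viewed, and the job is handed in when it is done.

```bash
mkdir -p pics; ls; cat > h.py <<'E'
import numpy as np, cv2
from workcell import ctrl
def save(n,img): cv2.imwrite('pics/'+n+'.png',cv2.cvtColor(img,cv2.COLOR_RGB2BGR))
def ray(cam,u,v,z):
    p=ctrl.camera_params(cam);R=np.array(p['R']);t=np.array(p['t']);K=np.array(p['mtx'])
    d=R.T@np.linalg.inv(K)@np.array([u,v,1.]);c=-R.T@t
    return c+d*(z-c[2])/d[2]
def pix(cam,X):
    p=ctrl.camera_params(cam);q=np.array(p['R'])@X+np.array(p['t']);q=np.array(p['mtx'])@q
    return q[:2]/q[2]
def cloud(cam,depth):
    p=ctrl.camera_params(cam);K=np.array(p['mtx']);R=np.array(p['R']);t=np.array(p['t'])
    v,u=np.mgrid[:480,:640];P=np.stack([(u-K[0,2])/K[0,0]*depth,(v-K[1,2])/K[1,1]*depth,depth],-1)
    return (P-t)@R
E
python3 - <<'E'
from h import *
for n in("scene","top"):
    a,d=ctrl.grab_frame(n); save(n+'0',a); np.save(n+'0d.npy',d); np.save(n+'0.npy',a)
    p=ctrl.camera_params(n);R=np.array(p['R']);print(n,-R.T@np.array(p['t']),R[2],np.array(p['mtx'])[0])
s=ctrl.sense();print(s['t'],s['ft_force'],s['width'],s['tcp_rot'])
E
```

```text
pics
scene [240.89259201 720.41023326 883.53348145] [ 0.30461801 -0.5854748  -0.75128365] [499.85769262   0.         326.93722733]
top [ 479.09333697   88.92219381 1061.4873952 ] [ 0.08512719 -0.01857591 -0.99619692] [516.60532031   0.         323.58346857]
0.1 [-0.79343895  0.59219608  0.30314588] 1.004534779441634 [[-6.51682412e-04  2.51094822e-01  9.67962275e-01]
 [-1.69013488e-03  9.67960821e-01 -2.51095582e-01]
 [-9.99998359e-01 -1.79962138e-03 -2.06418926e-04]]
```

View pics/scene0.png

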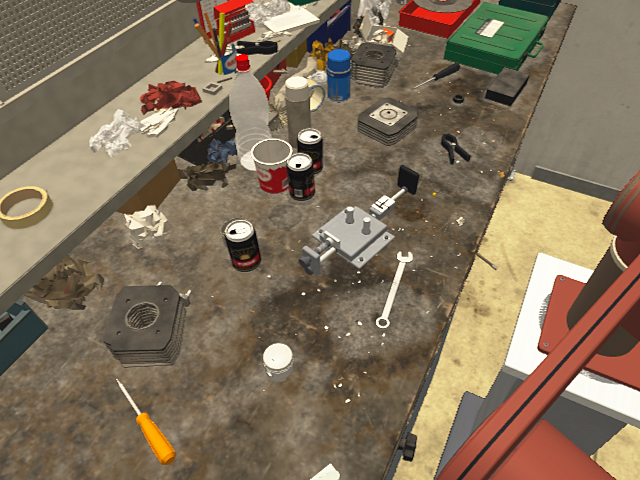

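View pics/top0.png

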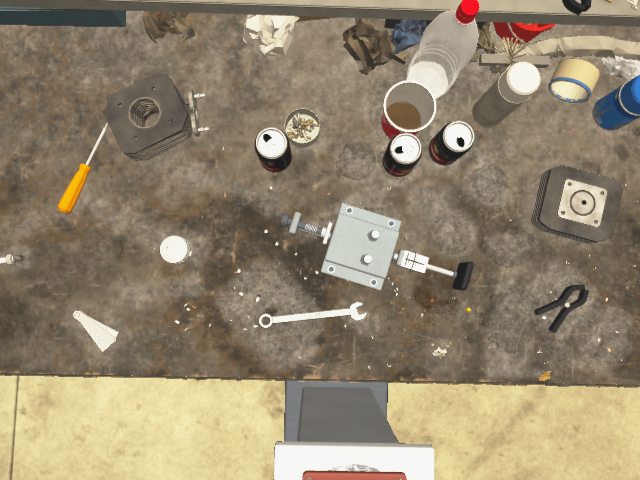

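Top view: piston at about (174,250), posts at about (375,235) and (367,259), handle at about (463,276), riser at about (297,224). Next I'll take zoomed crops and cast rays.

```bash
python3 - <<'E'
from h import *
a=np.load('top0.npy');d=np.load('top0d.npy')
c=cv2.resize(a[190:310,270:490],None,fx=3.6,fy=3.6,interpolation=cv2.INTER_CUBIC);save('top0z',c)
c=cv2.resize(np.load('scene0.npy')[155:285,290:430],None,fx=4.5,fy=4.5,interpolation=cv2.INTER_CUBIC);save('scene0z',c)
for n in('top','scene'):
    P=cloud(n,np.load(n+'0d.npy'));Z=P[...,2]
    ok=(np.load(n+'0d.npy')>0)
    print(n,'bench z',np.median(Z[ok&(abs(Z)<15)]))
    m=ok&(abs(Z-54)<6)&(P[...,0]>300)&(P[...,0]<600)&(P[...,1]>250)&(P[...,1]<520)
    k,l,st,ce=cv2.connectedComponentsWithStats(m.astype(np.uint8))
    for i in range(1,k):
        if st[i,4]>60:
            q=P[l==i];print('blob',st[i],ce[i],q.mean(0),np.ptp(q,axis=0), ray(n,*ce[i],54))
    m=ok&(Z>61)&(Z<90)&(P[...,0]>350)&(P[...,0]<650)&(P[...,1]>-220)&(P[...,1]<260)
    k,l,st,ce=cv2.connectedComponentsWithStats(m.astype(np.uint8))
    for i in range(1,k):
        if st[i,4]>10:
            q=P[l==i];print('high',st[i],ce[i],q.mean(0),np.ptp(q,axis=0))
E
```

```text
top bench z 1.710833966013868
blob [160 236  28  28 620] [173.3983871  249.19193548] [533.07820168 361.11719036  54.24562365] [52.848611   53.01843225 11.37539313] [533.07528519 361.19035398  54.        ]
high [280 212  36  23 294] [294.2585034  222.68367347] [589.01651599 127.6127138   68.91257637] [42.25971995 68.11661721 18.2752168 ]
high [316 222  16  23 128] [325.453125  232.2734375] [572.18319157  66.92647191  66.03883546] [42.6904069  28.94560027 11.4188118 ]
high [371 231   8   8  52] [374.61538462 234.25      ] [570.36957829 -28.11691656  69.15042476] [13.74991467 13.78599918  8.88119014]
high [363 255   9   8  54] [367.12962963 258.7037037 ] [522.76624742 -14.32801635  69.36976265] [13.73213291 14.74218011 11.24712849]
high [458 262  16  28 264] [465.28787879 275.61742424] [ 494.51718307 -201.80274444   77.51810692] [52.5373281  25.98818147 23.38107706]
scene bench z -0.430992337164384
blob [263 343  29  27 616] [276.9724026  356.27922078] [531.21198043 366.77578235  52.42986108] [53.27791769 52.63369229  9.30406767] [530.60289166 367.55958653  54.        ]
high [398 165  21  17 180] [408.25555556 172.75      ] [ 491.82699639 -196.51525209   72.9173725 ] [55.10580028 26.55305912 23.33660026]
high [346 207   7   7  40] [349.05  209.775] [569.58570407 -23.25035151  65.63066344] [14.89362971 14.7793227   9.31536201]
high [363 217   7   7  39] [365.97435897 220.1025641 ] [521.22542354 -10.20986561  66.18664707] [15.36017037 18.74139559 10.13582678]
high [324 231  16  12  79] [330.70886076 237.03797468] [570.14635195  69.55416325  64.24500296] [40.67682566 21.05633495  6.99250943]
high [302 246  18  16 136] [310.45588235 252.94852941] [586.29815566 133.06786506  69.11102251] [42.13135734 21.93674091 13.85297163]
high [300 256   8   8  40] [303.425 259.375] [593.37643868 151.551971    63.87803244] [16.3840156  15.27957887  6.69058192]
```

```bash
python3 - <<'E'
from h import *
p=ctrl.camera_params('wrist');print(p)
X=np.array([0,0,-1.]);g=np.array([.278,.96,0]);g/=np.linalg.norm(g)
gy=np.array([-g[1],g[0],0])
for pos in([540,150,260],[533,364,150],[533,364,16],[556,6,44],[556,6,130],[494,-203,45],[494,-203,130],[480,-251,45]):
    for nm,y in(('gy',gy),('-gy',-gy),('gx',g),('-gx',-g)):
        R=np.stack([X,y,np.cross(X,y)],1);q=ctrl.ik(np.array(pos,float),R);print(pos,nm,None if q is None else np.round(q,2))
E
```

```text
{'mtx': array([[371.64829954,   0.        , 318.37270634],
       [  0.        , 371.64829954, 238.84877947],
       [  0.        ,   0.        ,   1.        ]]), 'tool_from_camera': array([[-3.49102538e-04, -2.80069526e-01,  9.59979655e-01,
        -1.61506038e+02],
       [ 9.99999888e-01,  2.08995361e-04,  4.24629551e-04,
        -4.93905659e-01],
       [-3.19557092e-04,  9.59979696e-01,  2.80069422e-01,
        -7.74164766e+01],
       [ 0.00000000e+00,  0.00000000e+00,  0.00000000e+00,
         1.00000000e+00]])}
[540, 150, 260] gy None
[540, 150, 260] -gy [ 0.13  0.04  1.65 -0.    1.45  0.41]
[540, 150, 260] gx [ 0.13  0.04  1.65 -0.    1.45 -1.16]
[540, 150, 260] -gx [0.13 0.04 1.65 0.   1.45 1.98]
[533, 364, 150] gy [ 0.48  0.33  1.54 -0.    1.28 -2.38]
[533, 364, 150] -gy [ 0.48  0.33  1.54 -0.    1.28  0.76]
[533, 364, 150] gx [ 0.48  0.33  1.54 -0.    1.28 -0.81]
[533, 364, 150] -gx [0.48 0.33 1.54 0.   1.28 2.33]
[533, 364, 16] gy [ 0.48  0.48  1.61 -0.    1.05 -2.38]
[533, 364, 16] -gy [ 0.48  0.48  1.61 -0.    1.05  0.76]
[533, 364, 16] gx [ 0.48  0.48  1.61 -0.    1.0
[... 334 characters left out ...]
 6, 130] gx [-0.13  0.14  1.8  -0.    1.2  -1.42]
[556, 6, 130] -gx [-0.13  0.14  1.8  -0.    1.2   1.72]
[494, -203, 45] gy None
[494, -203, 45] -gy [-0.54  0.21  1.9  -0.    1.03 -0.26]
[494, -203, 45] gx [-0.54  0.21  1.9  -0.    1.03 -1.83]
[494, -203, 45] -gx [-0.54  0.21  1.9  -0.    1.03  1.32]
[494, -203, 130] gy None
[494, -203, 130] -gy [-0.54  0.09  1.85 -0.    1.2  -0.26]
[494, -203, 130] gx [-0.54  0.09  1.85 -0.    1.2  -1.83]
[494, -203, 130] -gx [-0.54  0.09  1.85 -0.    1.2   1.32]
[480, -251, 45] gy None
[480, -251, 45] -gy [-0.63  0.22  1.88 -0.    1.03 -0.35]
[480, -251, 45] gx [-0.63  0.22  1.88 -0.    1.03 -1.92]
[480, -251, 45] -gx [-0.63  0.22  1.88 -0.    1.03  1.23]
```

View pics/top0z.png

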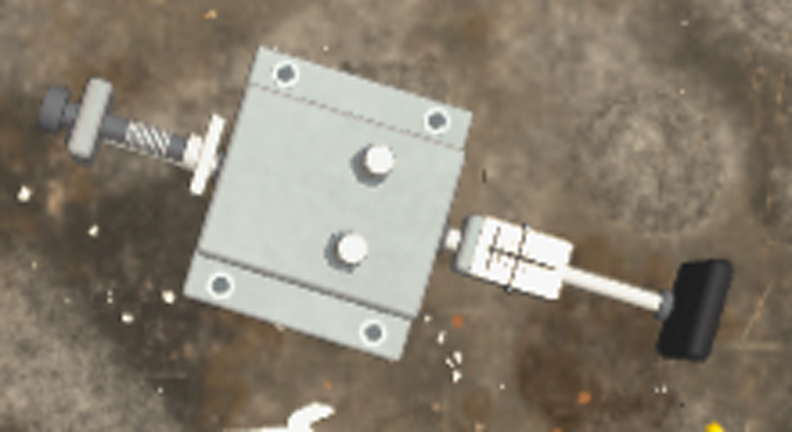

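View pics/scene0z.png

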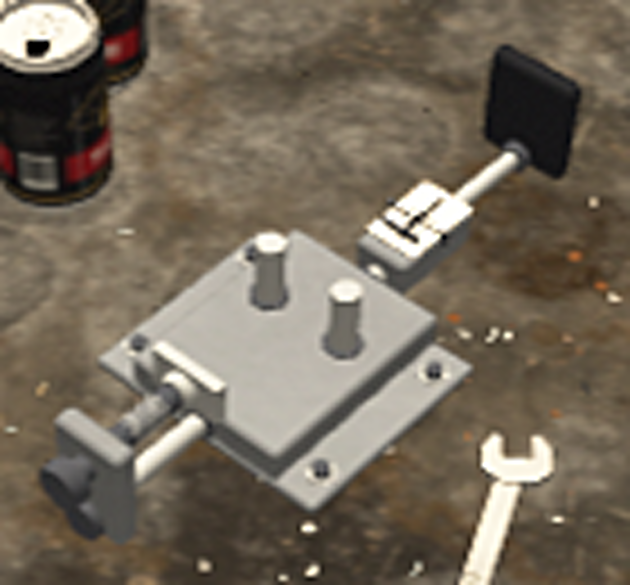

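```bash
cat >> h.py <<'E'
X=np.array([0,0,-1.])
def ori(y): y=np.array([y[0],y[1],0.]);y/=np.linalg.norm(y);return np.stack([X,y,np.cross(X,y)],1)
def wray(s,u,v,z):
    p=ctrl.camera_params('wrist');K=p['mtx'];T=np.array(p['tool_from_camera'])
    a=np.array([(u-K[0,2])/K[0,0],(v-K[1,2])/K[1,1]]);r=np.hypot(*a)
    d=np.array([*(a/max(r,1e-9)*np.sin(r)),np.cos(r)])
    R=np.array(s['tcp_rot']);c=R@T[:3,3]+np.array(s['position']);d=R@T[:3,:3]@d
    return c+d*(z-c[2])/d[2]
def wcloud(s,depth):
    p=ctrl.camera_params('wrist');K=p['mtx'];T=np.array(p['tool_from_camera'])
    v,u=np.mgrid[:480,:640];a=np.stack([(u-K[0,2])/K[0,0],(v-K[1,2])/K[1,1]],-1);r=np.linalg.norm(a,axis=-1,keepdims=True)+1e-9
    d=np.concatenate([a/r*np.tan(r),np.ones_like(r)],-1)*depth[...,None]
    R=np.array(s['tcp_rot']);return (d@T[:3,:3].T+T[:3,3])@R.T+np.array(s['position'])
def shot(n):
    import pickle
    s=ctrl.sense();a,d=ctrl.grab_frame('wrist');save(n,a);pickle.dump((s,a,d),open(n+'.pkl','wb'));return s,a,d
E
python3 - <<'E'
from h import *
ctrl.move_to(np.array([533,330,150.]),ori([.96,-.278]))
s,a,d=shot('w1');print(s['t'],s['position'])
E
```

```text
1.825 [532.53352548 330.98913623 150.26299492]
```

View pics/w1.png

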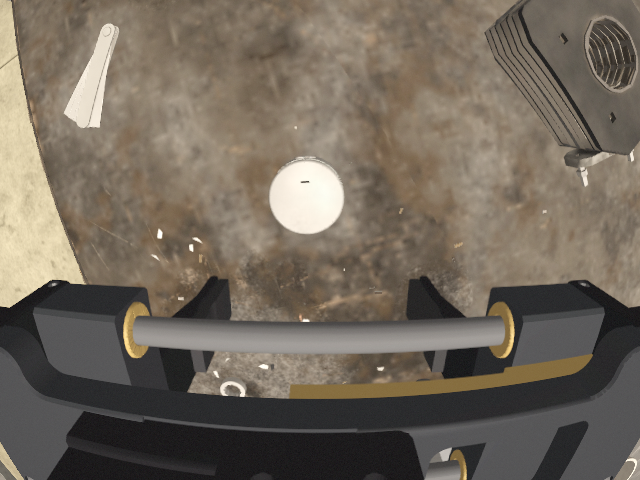

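The piston's top disc is at about (307,197), and the jaws sit below it in the picture.

```bash
python3 - <<'E'
from h import *
import pickle
s,a,d=pickle.load(open('w1.pkl','rb'))
P=wcloud(s,d);Z=P[...,2]
m=(d>0)&(abs(Z-54)<8);m[260:]=0;m[:,450:]=0
k,l,st,ce=cv2.connectedComponentsWithStats(m.astype(np.uint8))
for i in range(1,k):
    if st[i,4]>200: print(st[i],ce[i],P[l==i].mean(0),np.ptp(P[l==i],axis=0))
g=cv2.cvtColor(a,cv2.COLOR_RGB2HSV);m=((g[...,2]>180)&(g[...,1]<50)).astype(np.uint8);m[:140]=0;m[250:]=0;m[:,:240]=0;m[:,380:]=0
c=max(cv2.findContours(m,0,1)[0],key=cv2.contourArea);(u,v),r=cv2.minEnclosingCircle(c)
q=np.array([wray(s,*x[0],54.) for x in c]);(cx,cy),rr=cv2.minEnclosingCircle(q[:,:2].astype(np.float32));print(u,v,r,cx,cy,rr)
print('bench',np.median(Z[200:260,100:250]))
E
```

```text
[ 268  160   76   74 4434] [305.96639603 196.53540821] [532.39600361 364.17997331  52.12941605] [54.48207867 54.5204936   9.4009468 ]
306.22406005859375 194.67874145507812 38.97258377075195 532.7798461914062 365.40350341796875 27.895755767822266
bench -0.5652675907224136
```

```bash
python3 - <<'E'
from h import *
R=ori([.96,-.278])
ctrl.movel(np.array([532.5,364.3,16.]),R,velocity=150)
ctrl.grasp(25)
s=ctrl.sense();print(s['t'],s['position'],s['width'],s['ft_force'])
ctrl.movel(np.array([532.5,364.3,170.]),R,velocity=200)
ctrl.move_to(np.array([575,80,190.]),R)
s,a,d=shot('w2');print(s['t'],s['position'],s['width'],s['ft_force'])
E
```

```text
3.6083 [532.61627649 364.26330762  16.17310315] 0.6278528528186633 [-0.46372104 -0.4376766   1.87564933]
5.6333 [574.7717036   81.01884675 189.54201642] 0.6249674684717554 [-0.69872543 -0.05282401 -2.81909143]
```

View pics/w2.png

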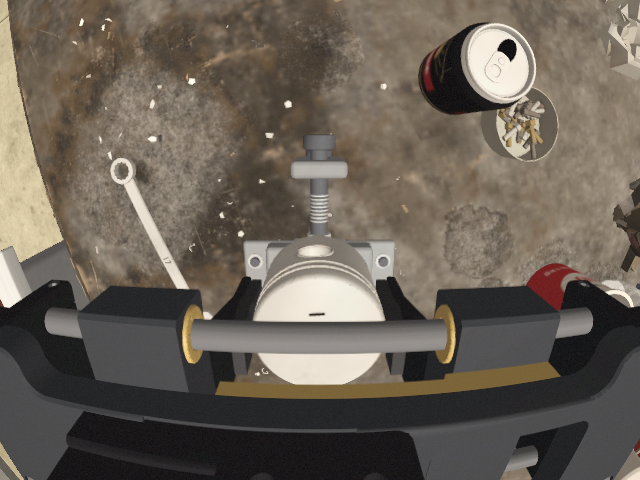

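The camera sees towards gauge +x and the held piston hides the posts. I'll step past them towards -x.

```bash
python3 - <<'E'
from h import *
R=ori([.96,-.278])
ctrl.move_to(np.array([523,-103,190.]),R)
s,a,d=shot('w3');print(s['t'],s['position'],s['width'],s['ft_force'])
E
```

```text
6.4667 [ 523.46600426 -101.92225904  190.09233944] 0.6291309014706652 [ 0.27791167  0.32475414 -1.54857413]
```

View pics/w3.png

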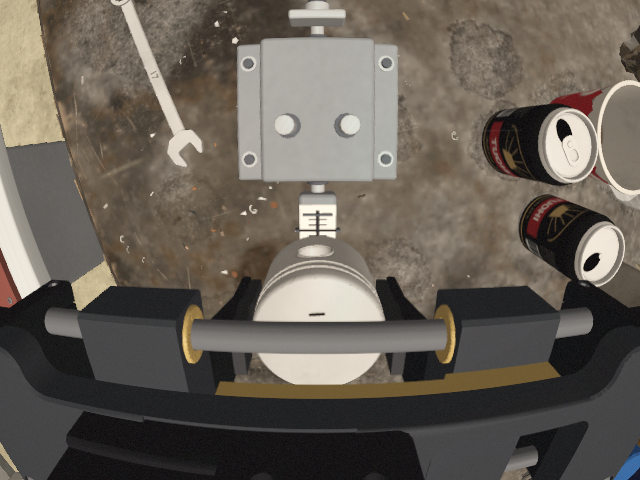

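Posts are at about (288,125) and (350,125), with the block edges square to the picture, so the yaw estimate is good.

```bash
python3 - <<'E'
from h import *
import pickle
s,a,d=pickle.load(open('w3.pkl','rb'))
P=wcloud(s,d);Z=P[...,2]
g=cv2.cvtColor(a,cv2.COLOR_RGB2HSV)
m=(d>0)&(Z>60)&(Z<78);m[170:]=0;m[:60]=0;m[:,:250]=0;m[:,380:]=0
k,l,st,ce=cv2.connectedComponentsWithStats(m.astype(np.uint8))
pts=[]
for i in range(1,k):
    if st[i,4]>60:
        print('d',st[i],ce[i],P[l==i].mean(0))
m=(a.min(2)>215).astype(np.uint8);m[145:]=0;m[105:,:][:,:260]=0;m[:105]=0;m[:,380:]=0
k,l,st,ce=cv2.connectedComponentsWithStats(m)
for i in range(1,k):
    if st[i,4]>60: q=wray(s,*ce[i],68.);pts.append(q);print('c',st[i],ce[i],q)
pts.sort(key=lambda p:p[0]);A,B=pts[0],pts[1];v=(A-B)[:2];print(np.linalg.norm(v));v/=np.linalg.norm(v)
gx=np.array([v[1],-v[0]]);print('gx',gx,'nest',(A+B)[:2]/2+25.1*gx,'grip',(A+B)[:2]/2-189.9*gx)
mb=(d>0)&(abs(Z-28)<4);mb[185:]=0;mb[:,:255]=0;mb[:,:][:,385:]=0
print('block z',np.median(Z[60:100,280:360]),'bench',np.median(Z[200:260,100:200]))
c=np.argwhere((d>0)&(Z>20)&(Z<40)&(np.mgrid[:480,:640][0]<185)&(abs(np.mgrid[:480,:640][1]-318)<68))
r=cv2.minAreaRect(P[c[:,0],c[:,1]][:,:2].astype(np.float32));print(r)
E
```

```text
d [274 115  21  21 329] [284.03647416 124.38297872] [521.28887806 -14.18887852  67.16608881]
d [340 114  21  21 335] [349.88358209 124.29850746] [569.10208171 -27.97065522  67.18134105]Traceback (most recent call last):
  File "<stdin>", line 16, in <module>
IndexError: list index out of range
```

```bash
python3 - <<'E'
from h import *
gx=np.array([.277,.961]);R=ori([.961,-.277]);N=np.array([552.2,3.0])
p=N+4*gx
ctrl.move_to(np.array([*p,140.]),R)
ctrl.movel(np.array([*p,56.]),R,velocity=120)
st=ctrl.movel(np.array([*p,42.]),R,velocity=25,stop_force=5)
s=ctrl.sense();print(st,s['t'],s['position'],s['ft_force'])
ctrl.release()
s=ctrl.sense();print(s['t'],s['position'],s['ft_force'])
ctrl.movel(np.array([*p,140.]),R,velocity=150)
# step to view
ctrl.move_to(np.array([*(N-95*gx),190.]),R)
s,a,d=shot('w4');print(s['t'])
E
```

```text
True 8.425 [553.4558834    6.86102226  43.95700406] [0.65007329 0.26868031 3.44647842]
9.2667 [552.24324793   6.9697431   43.05643917] [-0.40008511 -0.15404752  0.2956047 ]
10.5833
```

View pics/w4.png

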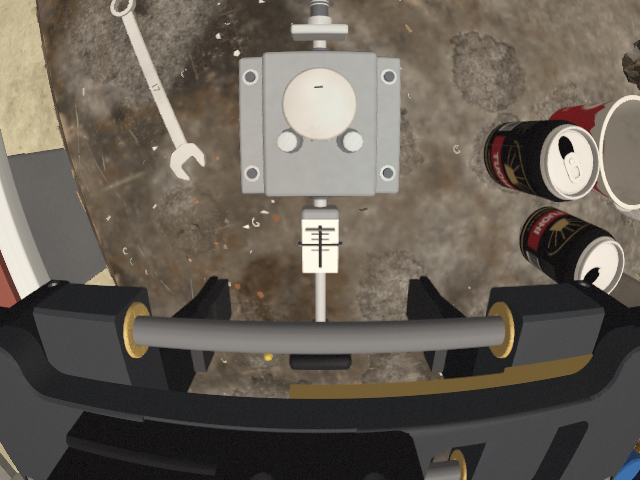

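The piston stands upright at (319,103), centred ahead of the posts at (290,141) and (353,141); the cursor is on 0. Now the handle.

```bash
python3 - <<'E'
from h import *
import pickle
s,a,d=pickle.load(open('w4.pkl','rb'));P=wcloud(s,d);Z=P[...,2]
m=(d>0)&(abs(Z-82)<7);m[160:]=0;m[:40]=0;m[:,:270]=0;m[:,370:]=0
print('piston',P[m].mean(0),m.sum(),np.ptp(P[m],axis=0))
m=(d>0)&(Z>60)&(Z<74);m[165:]=0;m[128:]&=True;m[:128]=0;m[:,:270]=0;m[:,370:]=0
k,l,st,ce=cv2.connectedComponentsWithStats(m.astype(np.uint8))
for i in range(1,k):
    if st[i,4]>60: print('post',st[i],P[l==i].mean(0))
gx=np.array([.277,.961]);R=ori(gx);N=np.array([552.2,3.0]);G=N-215*gx
ctrl.move_to(np.array([*G,140.]),R)
ctrl.movel(np.array([*G,45.]),R,velocity=120)
F=[]
for i in range(5): ctrl.pause(.04);F.append(ctrl.sense()['ft_force'])
F0=np.mean(F,0);print('F0',F0,np.std(F,0))
s,a,d=shot('w5');b,_=ctrl.grab_frame('scene');save('scene5',cv2.resize(b[140:300,270:470],None,fx=3.5,fy=3.5,interpolation=cv2.INTER_CUBIC))
ctrl.grasp(40)
F=[]
for i in range(5): ctrl.pause(.04);F.append(ctrl.sense()['ft_force'])
F1=np.mean(F,0);s=ctrl.sense();print('F1-F0',F1-F0,s['position'],s['width'],s['t'],G)
np.savez('base.npz',F0=F0,F1=F1,G=G,home=s['position'])
shot('w6')
E
```

```text
piston [552.50670698   5.87871944  80.16963518] 4282 [54.45947789 54.0443535   7.62956849]
post [276 132  22  20 337] [521.33357879 -14.16360499  67.12412499]
post [342 132  21  20 331] [568.71479711 -27.65939559  67.20450202]
F0 [ 0.32057773 -0.00436474  0.16253865] [0.16311652 0.63099454 0.27648168]
F1-F0 [-0.00362661  0.70578978 -0.12805852] [ 492.64244402 -203.54653412   44.97863547] 0.15535239428556302 14.8417 [ 492.645 -203.615]
```

View pics/w6.png

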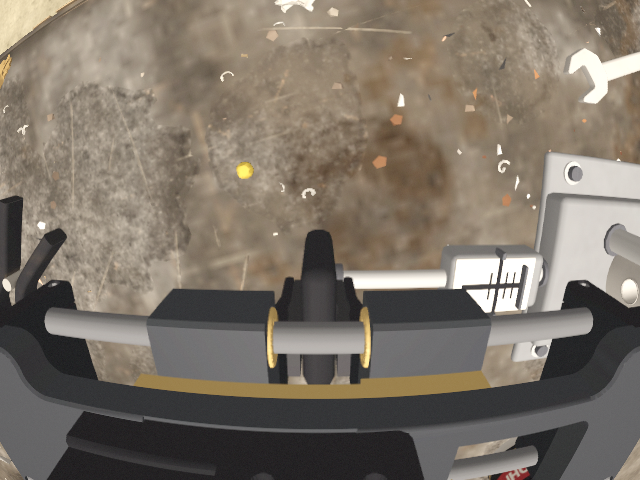

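View pics/scene5.png

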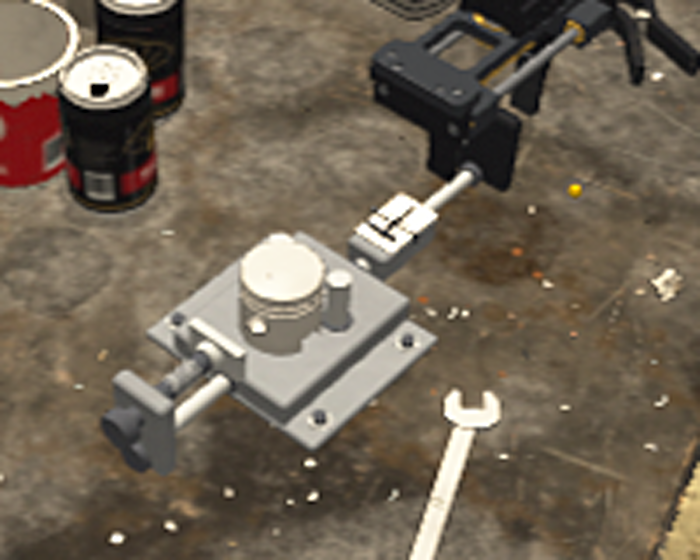

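The wrist camera sees the scale clearly at about (500,285), with the cursor at the 0 end. I'll draw slowly in steps and read the force at each one.

```bash
cat >> h.py <<'E'
b=None
try: b=np.load('base.npz')
except Exception: pass
GX=np.array([.277,.961,0]);RH=ori(GX)
def hp(h,z=45.): return np.array([*(b['G']-h*GX[:2]),z])
def pull(n=6):
    F=[]
    for i in range(n): ctrl.pause(.03);F.append(ctrl.sense()['ft_force'])
    f=np.mean(F,0)-b['F0'];s=ctrl.sense();return f@GX, f, (b['home']-s['position'])@GX, s['t']
E
python3 - <<'E'
from h import *
ctrl.movel(hp(28),RH,velocity=28)
print(28,pull())
h=28
while h<50:
    h+=3;ctrl.movel(hp(h),RH,velocity=20)
    p=pull();print(h,p)
    if p[0]>9: break
shot('w7')
E
```

```text
28 (np.float64(4.626751999759929), array([ 1.55524462,  4.3662323 , -0.05500209]), np.float64(27.96073217973492), 16.2417)
31 (np.float64(4.613025050310753), array([ 1.7172052 ,  4.30526453, -0.0824607 ]), np.float64(30.991315002320672), 16.7417)
34 (np.float64(4.787899438959559), array([ 2.23009713,  4.3393991 , -0.39909544]), np.float64(34.01574410194599), 17.2417)
37 (np.float64(5.133671109781846), array([ 2.34465292,  4.6661834 , -0.05777433]), np.float64(36.94599331221421), 17.7417)
40 (np.float64(7.108378139724494), array([ 2.731672  ,  6.6094745 , -0.00989556]), np.float64(39.31828005269193), 18.2417)
43 (np.float64(9.772447911213455), array([3.90718093, 9.04282913, 0.84549965]), np.float64(41.741790791957065), 18.7417)
```

View pics/w7.png

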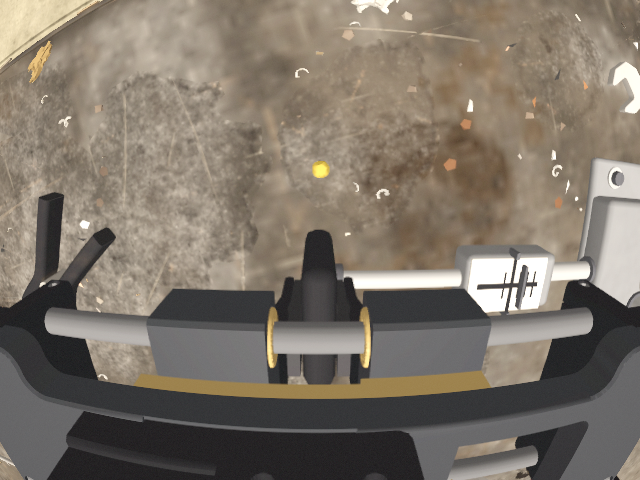

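```bash
python3 - <<'E'
from h import *
import pickle
o=[]
for n in('w6','w7'):
    s,a,d=pickle.load(open(n+'.pkl','rb'));o.append(cv2.resize(a[235:325,430:560],None,fx=6,fy=3.3*6/3.3*.55,interpolation=cv2.INTER_CUBIC))
save('z67',np.vstack(o)); print(np.vstack(o).shape)
E
```

```text
(594, 780, 3)
```

View pics/z67.png

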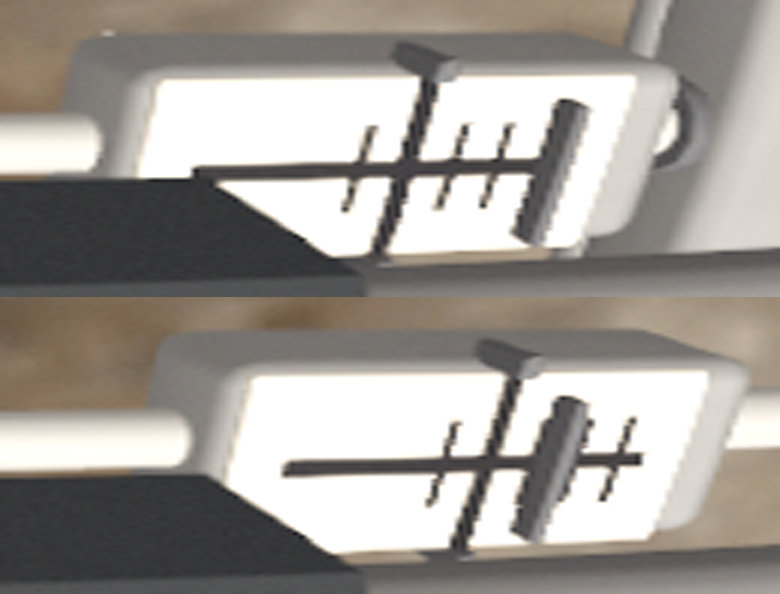

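Before the pull the cursor bar stood on 0. Now it is just short of the 10 line, which agrees with the 9.8 N reading. I'll continue to 15 N.

```bash
python3 - <<'E'
from h import *
h=43.
ctrl.movel(hp(46.5),RH,velocity=15);h=46.5
p=pull();print(h,p)
for i in range(3):
    e=15-p[0]
    if abs(e)<.3: break
    h+=np.clip(e*1.15,-1,2.2);ctrl.movel(hp(h),RH,velocity=10);p=pull(8);print(h,p)
s,a,d=shot('w8');np.save('h.npy',h)
save('z8',cv2.resize(a[235:325,430:560],None,fx=6,fy=6,interpolation=cv2.INTER_CUBIC))
E
```

```text
46.5 (np.float64(12.273616750300254), array([ 5.1053996 , 11.30012597,  1.34109123]), np.float64(44.548988665848874), 19.375)
48.7 (np.float64(13.885580585455664), array([ 5.55451915, 12.84805284,  1.73906035]), np.float64(46.3238767832734), 20.0083)
49.98158232672599 (np.float64(14.891005469578374), array([ 5.82051785, 13.81760877,  2.0633545 ]), np.float64(47.31139316249932), 20.55)
```

View pics/z8.png

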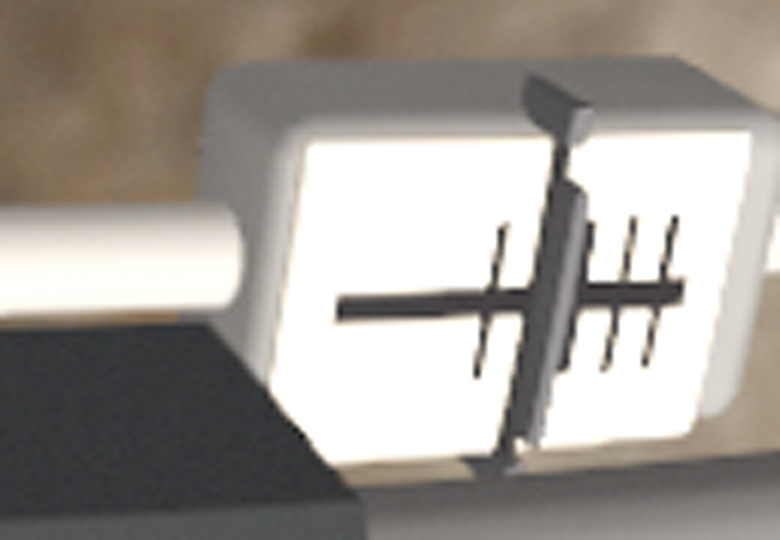

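```bash
python3 - <<'E'
from h import *
import pickle
o=[]
for n in('w6','w8'):
    s,a,d=pickle.load(open(n+'.pkl','rb'))
    P=wcloud(s,d)
    print(n,np.median(P[262:275,480:495,2]),s['position'])
    c=cv2.resize(a[255:315,455:555],None,fx=8,fy=5,interpolation=cv2.INTER_CUBIC)
    o.append(c[:300])
save('z68',np.vstack(o))
E
```

```text
w6 33.32535837822062 [ 492.64244402 -203.54653412   44.97863547]
w8 33.386694827473804 [ 479.56870377 -249.00955921   44.92305374]
```

View pics/z68.png

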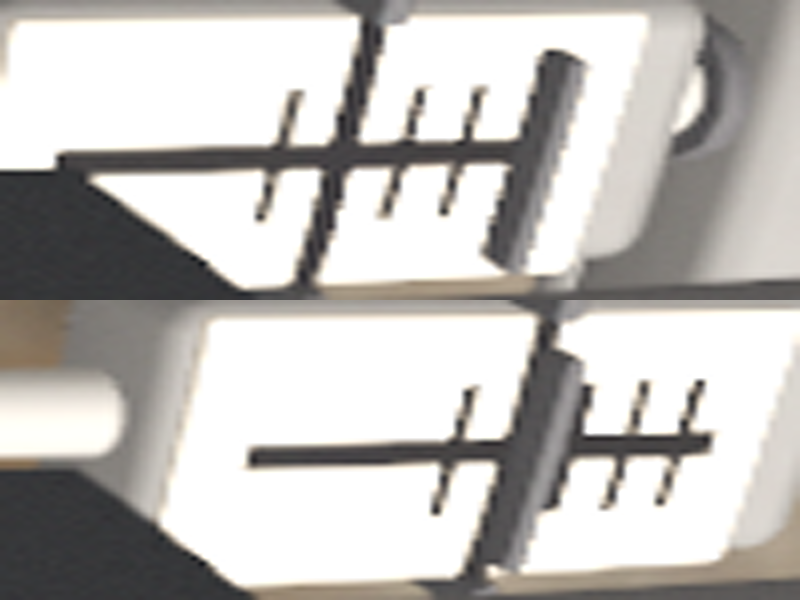

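Compared with where the bar stood against the 0 line, the cursor reads about 14.75 mm and the force reads 14.9 N, so the two agree. I'll nudge it 0.25 mm, hold 2 s, then ease it home.

```bash
python3 - <<'E'
from h import *
h=float(np.load('h.npy'))+.25
ctrl.movel(hp(h),RH,velocity=8)
print(pull(8)); ctrl.pause(.7); shot('w9'); print(pull(8)); 
a,d=ctrl.grab_frame('scene');save('scene9',cv2.resize(a[140:300,270:470],None,fx=3.5,fy=3.5,interpolation=cv2.INTER_CUBIC))
ctrl.pause(.7);print(pull(6))
ctrl.movel(hp(30),RH,velocity=22);print(pull(3))
ctrl.movel(hp(3),RH,velocity=25);print(pull(3))
ctrl.movel(hp(0),RH,velocity=8);print(pull(6))
E
```

```text
(np.float64(15.249569369615894), array([ 5.6271471 , 14.24646163,  2.35916146]), np.float64(47.50031768660807), 21.1167)
(np.float64(15.222202057101104), array([ 5.65509155, 14.20992892,  1.74602541]), np.float64(47.49261845202455), 22.1333)
(np.float64(15.107155088076558), array([ 5.9237199 , 14.01278322,  1.8223274 ]), np.float64(47.54522280787771), 23.0833)
(np.float64(5.169247510765263), array([ 1.98507271,  4.8068495 , -0.29639338]), np.float64(30.19411849141912), 24.25)
(np.float64(3.421906195352142), array([ 1.42883593,  3.14892679, -0.10795091]), np.float64(3.1520001026823925), 25.5833)
(np.float64(0.6102454481080636), array([-0.2829898 ,  0.71658025, -0.52325078]), np.float64(0.20276550349777012), 26.3083)
```

View pics/scene9.png

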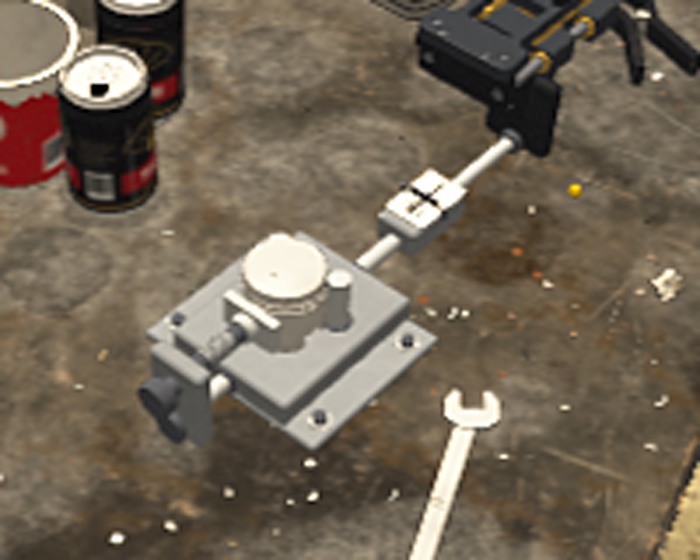

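The scene picture shows the pad pressing the piston onto the posts. Next: settle it fully home, let go and check.

```bash
python3 - <<'E'
from h import *
ctrl.movel(hp(-1),RH,velocity=5);print(pull(5))
ctrl.release()
ctrl.movel(hp(0,150.),RH,velocity=150)
R=ori([.961,-.277]);N=np.array([552.2,3.0])
ctrl.move_to(np.array([*(N-95*GX[:2]),190.]),R)
s,a,d=shot('w10');P=wcloud(s,d);Z=P[...,2]
m=(d>0)&(abs(Z-82)<7);m[170:]=0;m[:40]=0;m[:,:270]=0;m[:,370:]=0
print(s['t'],'piston',P[m].mean(0),np.ptp(P[m],axis=0))
b_,_=ctrl.grab_frame('top');save('top10',b_)
E
```

```text
(np.float64(-1.7650911217888814), array([-1.05904038, -1.53146403, -0.61531929]), np.float64(-0.6473587633385498), 26.825)
30.6083 piston [551.99170886   3.0878306   80.14893882] [54.27846186 53.69611575  7.56736749]
```

View pics/w10.png

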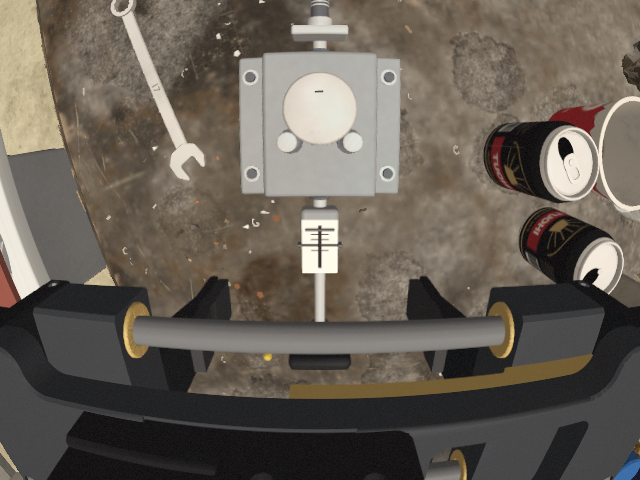

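View pics/top10.png

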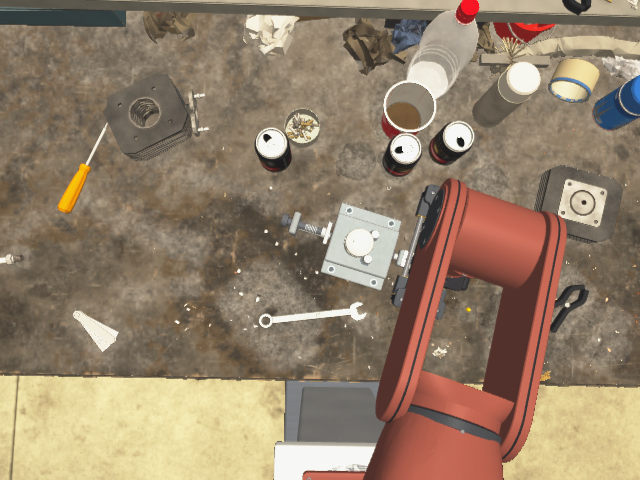

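The piston is at (320,107), touching both posts at (290,142) and (353,142), and measures (552.0, 3.1) against the nest at (552.2, 3.0). The cursor is on 0, the handle is home, and the can and spanner are in their original places.

```bash
python3 -c "
from h import *
ctrl.close_job()"
```

```text
the job is handed in; nothing more can be done
```

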